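# Seat the keyed tube carousel in the rotator drive

## Robot

A 6-joint arm with a two-finger parallel gripper is mounted at the origin on the work surface. World frame = base frame: x ahead of the robot, y to its left, z up, the work surface at z = 0. Lengths are in m, angles in rad, forces in N, time in s.
With the tool pointing down it reaches from about 0.3 to 0.775 m from the base axis. Payload 14.6 kg.
Tool frame: the origin (TCP) lies midway between the tips of the shut fingers; the grasp point (between the pads) lies 19 mm behind it; z points along the fingers, y is the line along which they close (so a half turn about z gives the same grasp; the last joint's range is limited). The gripper opens to 94 mm and grips with 3 to 60 N. Pads are 16 mm wide; open, the fingers measure 119 mm over their backs; the gripper's body (75 mm by 177 mm) begins 78 mm behind the grasp point.
Start: joints at [-1.222, 0.3, 1.521, -0, 1.321, -0.067], TCP at [0.222, -0.503, 0.205] pointing down, gripper open.
Joint ranges: [-3.03, 3.03], [-0.79, 2.21], [0.23, 2.52], [-1.04, 4.18], [0, 3.07], [-2.55, 2.55]. Speed limits (rad/s): [2.22, 2.22, 2.57, 3.14, 3.14, 3.14].

## Interface

Orientations are given as [roll, pitch, yaw] about the fixed x, y, z axes, in that order (R = Rz(yaw) Ry(pitch) Rx(roll)).
In Python, from station import telemetry, optics, ctrl gives the robot as it stands.
- The arm moves only by the tool carry_out, never from a script. Its argument "plan" is a list that holds one entry, the list of rows, each a list of 7 numbers: the shift along the tool's x, y, z in mm, then the turn, a rotation vector about the tool's x, y, z in rad, then the finger opening in mm, from 0 to 94. A call has 1 to 20 rows; each row shifts and turns the commanded pose from where the row before left it, along the tool's axes as they then stand; what a row does not reach is not made up. A row lasts 1/12 s, in which the tool goes at most 41.7 mm and 7.16 degrees, less where a joint would pass 70% of its speed; a pose out of reach is approached as far as the arm can. A call with a gripper value outside its range is refused whole. The fingers move at their own pace and stop on an object; "squeeze" is the grip in N (left out, the last holds). Time passes only in rows, so rows that do not move let the fingers close. It gives the time, the measured TCP pose, the force, the opening and the grip force at its end, in the units of the state.
- telemetry.get_obs(): the state, without advancing time (a new reading comes with each control period).
- optics.camera(name): name is "side" or "top"; returns a dict with "pixels" (400x640x3 uint8, red, green, blue), "intrinsics" (3x3 intrinsics, pixels), "origin" and "rotation" of the camera in the world. Camera axes: x right, y down, z forward; pixel columns grow to the right and rows downward; lengths in m; the calibration is good to about 2 mm. A picture is of the moment at which its call begins. There is no depth.
- ctrl.hand_in(): hands the job in; it is judged then, once.
The state is a dict: "time_s": time; "qpos": joint angles; "joint_vel": joint speeds; "tau": joint torques, N m; "ee_pos": TCP position; "eef_rot": TCP orientation; "force": force on the tool from outside, world axes, zero at the start; "moment": the same for the moment, N m; "grip_width": finger opening in m; "grip_force": force on a finger pad.
Only numpy, scipy, OpenCV 4.12 (cv2) and the standard library are available. Lean on these libraries where they do the work, as an engineer would, in place of code of your own. Each camera call takes 0.05 s, during which the arm holds its last target. There are 200 camera calls.

## Task

Lift the tube carousel out of its white stand by its black grip bar and put its shaft into the steel hub of the rotator drive: turn it until the key slips into the keyway, then keep pushing against the spring until the disc is down flush on the hub. Finish while still gripping the carousel and holding it pressed fully home (I will tighten the clamp); do not let go. Leave the glassware alone.

Things in the scene. Friction and masses are not known exactly. Their poses are not given: they have to be found in the camera images.
- drive: Rotator drive, fixed: light grey housing 50 mm tall, x from -110 to +90 mm, 170 mm wide, lower front panel with two small knobs towards its own -x. On its top stands a bright steel hub, 54 mm across, 42 mm tall (top face 92 mm above the bench), with a vertical 22 mm bore. Origin on the bench below the hub's axis, z up.
- hub_mouth (a point): Centre of the bore at the hub's top face. Axes of the housing (they do not turn with the hub), z up. One keyway, 9 mm wide, 17 mm out from the axis, full depth, shows as a notch in the face; it points within 0.6 rad of the housing's -x, exact angle not reported: see it or feel for it (the key enters within about 0.1 rad of true). The hub turns only stiffly (0.5 N m).
- seat (a joint): Spring seat deep in the bore, m pressed down: 0 free, 0.012 when the carousel is home. The shaft's tip meets it 28 mm below the mouth. It pushes up with 6 N, rising to 12 N at home, so the carousel rises again when let go. Home: tip 40 mm below the mouth, disc flush on the hub's face.
- stand: White plastic stand, fixed: a block 100 x 100 mm, 48 mm tall, with a plain round vertical hole of 37 mm through its middle, in which the carousel starts. Origin under its centre.
- carousel: Tube carousel, loose, 0.2 to 0.4 kg, upright in the stand, disc on the stand's top. Origin at the centre of the shaft's lower end, z up. Shaft 20 mm across, z 0 to 40 mm (lowest 6 mm tapered). Key on its -x side: 6 mm wide, 15.5 mm out from the axis, z 14 to 38. Aluminium disc 80 mm across, z 40 to 50, with a rim lug 10 mm wide to 50 mm out above the key.
- grip (a point): Middle of the carousel's black grip bar, 71 mm above the shaft's lower end, axes of the carousel. The bar is 46 mm long along x, 14 mm thick along y, and runs from 50 (disc top) to 92 mm above the shaft's lower end.
- shaft_tip (a point): Centre of the lower end of the carousel's shaft (same as the carousel's origin), z up along the shaft.
- beaker: Open glass beaker, 60 mm across, 75 mm tall; origin under its centre. Leave it alone.
- flask: Conical glass flask, 76 mm across at the foot, 100 mm tall; origin under its centre. Leave it alone.
- jar: Amber glass jar with a white cap, 52 mm across, 75 mm tall; origin under its centre. Leave it alone.
Not all that is in view belongs to the job. Leave any red or turquoise look-alike of the carousel alone.

How it is judged:
By the outcome, as a careful person would: the job done as asked, in the order asked, and still so for the second after the job is handed in, while the arm keeps its last pose, push and grip.
It also fails if it takes over 51 s, if anything falls off the work surface, if the arm or the gripper's body presses on something with over 40 N, if the wrist force passes 120 N, or if a joint passes its speed limit or range.

## Working session

There is one attempt and no reset: what is moved stays moved. The work goes in short steps, Python scripts to look and compute and a tool call to move; the robot and the scene stay as the last step left them, time stands still between calls to the robot, and variables do not carry over. Pictures are saved under pics/ and viewed, at most 10 in all, crops included, and the job is handed in when it is done.

Besides the shell and the picture viewer there is one more tool, called after "Call:" by a JSON object that holds its "name" and its "arguments". carry_out: Moves the arm, as the interface text tells. Its arguments: {"type":"object","properties":{"plan":{"type":"array","items":{"type":"array","items":{"type":"array","items":{"type":"number"}}}},"squeeze":{"type":"number"}},"required":["plan"]}

```bash
mkdir -p pics; cat > h.py <<'E'
import numpy as np, cv2
from station import telemetry, optics, ctrl
def snap(n,f):
    c=optics.camera(n); cv2.imwrite('pics/'+f,cv2.cvtColor(c['pixels'],cv2.COLOR_RGB2BGR))
    np.savez('pics/'+f[:-4],**c); return c
def ray(c,u,v,z):
    d=c['rotation']@np.linalg.inv(c['intrinsics'])@np.array([u,v,1.]); o=np.array(c['origin'])
    return o+d*(z-o[2])/d[2]
def proj(c,p):
    q=c['intrinsics']@c['rotation'].T@(np.array(p)-c['origin']); return q[:2]/q[2]
E
python3 - <<'E'
from h import *
for n in('top','side'):
    c=snap(n,n+'0.png'); print(n,c['origin'],c['rotation'],c['intrinsics'])
print(telemetry.get_obs())
E
```

```text
top [ 0.4993886  -0.01074168  1.13014018] [-3.04848117  0.00345551 -1.54942054] [[477.79753511   0.         319.93442971]
 [  0.         477.79753511 192.05891673]
 [  0.           0.           1.        ]]
side [ 0.36331278 -0.53049614  0.73505697] [-2.43143253  0.01548205 -0.41736817] [[372.80414013   0.         312.36081947]
 [  0.         372.80414013 199.66996601]
 [  0.           0.           1.        ]]
{'time_s': 0.1, 'qpos': array([-1.22160737e+00,  3.00369961e-01,  1.52152346e+00,  1.75650404e-06,
        1.32069489e+00, -6.65760192e-02]), 'joint_vel': array([ 0.00103297, -0.00124166, -0.00411018,  0.00107239, -0.00098389,
       -0.00019937]), 'tau': array([ 2.56420535e-03, -5.32637322e+01, -3.53282440e+01,  7.10325851e-02,
        2.34393182e-02, -5.45431783e-05]), 'ee_pos': array([ 0.22206834, -0.50291772,  0.20496618]), 'eef_rot': array([-3.14059931e+00, -6.79358948e-05,  4.15764505e-01]), 'force': array([ 0.65988263, -1.36085428,  0.15959615]), 'moment': array([0.0114929 , 0.00504962, 0.00710062]), 'grip_force': 0.0, 'grip_width': 0.09411429579832963}
```

View pics/top0.png

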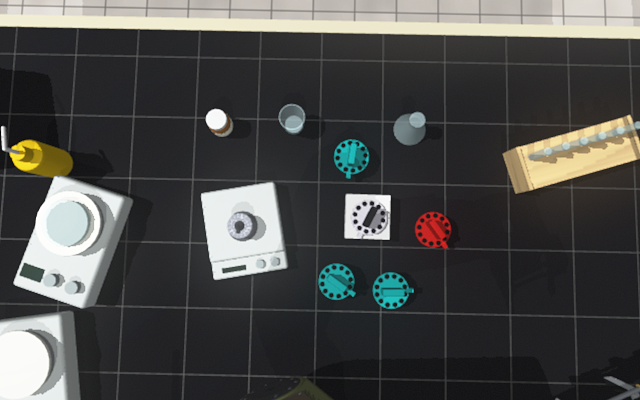

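View pics/side0.png

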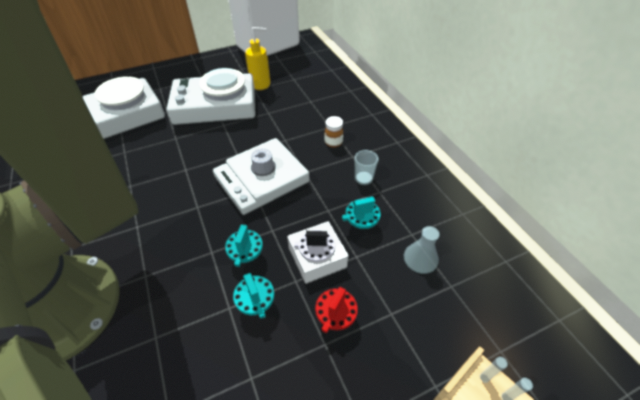

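The top view shows these candidates: turquoise at (351,157), (337,282) and (392,290), red at (433,230), and an aluminium disc with a black bar in the white stand at (370,217). The last one fits the description. The steel hub is at (241,227), with the housing's knob panel below it.

```bash
python3 - <<'E'
import re
s=open('h.py').read()
s=s.replace("    np.savez","    c['rotation']=Rotation.from_euler('xyz',c['rotation']).as_matrix()\n    np.savez").replace("ctrl\n","ctrl\nfrom scipy.spatial.transform import Rotation\n",1)
open('h.py','w').write(s)
from h import *
c=snap('top','top1.png')
im=cv2.imread('pics/top1.png')
a=cv2.resize(im[187:247,340:400],None,fx=6.6,fy=6.6,interpolation=cv2.INTER_CUBIC)
b=cv2.resize(im[197:257,211:271],None,fx=6.6,fy=6.6,interpolation=cv2.INTER_CUBIC)
cv2.imwrite('pics/crop1.png',np.hstack([a,b]))
for n,u,v,z in [('stand',367.5,217,.048),('disc',370,217,.058),('hub',241,227,.092)]: print(n,ray(c,u,v,z))
g=cv2.cvtColor(im,cv2.COLOR_BGR2GRAY)
# housing
m=(g>140).astype(np.uint8); 
for k in cv2.findContours(m,cv2.RETR_EXTERNAL,cv2.CHAIN_APPROX_NONE)[0]:
    A=cv2.contourArea(k)
    if A>800: print(A,cv2.minAreaRect(k))
E
```

```text
stand [ 0.5459321  -0.11366804  0.048     ]
disc [ 0.54562096 -0.11831863  0.058     ]
hub [0.51654213 0.16443536 0.092     ]
5102.5 ((33.5, 356.5), (85.0, 67.0), 90.0)
1944.0 ((367.1317138671875, 216.3894805908203), (45.41004180908203, 44.75316619873047), 1.6365771293640137)
6391.0 ((242.81137084960938, 230.53041076660156), (88.11922454833984, 75.1895523071289), 80.83765411376953)
8664.0 ((67.86132049560547, 240.63137817382812), (76.8921890258789, 119.52462768554688), 19.983104705810547)
4719.0 ((578.5635375976562, 152.546142578125), (45.18077087402344, 132.9744110107422), 74.12405395507812)
20246.5 ((319.5, 19.0), (38.0, 639.0), 90.0)
```

View pics/crop1.png

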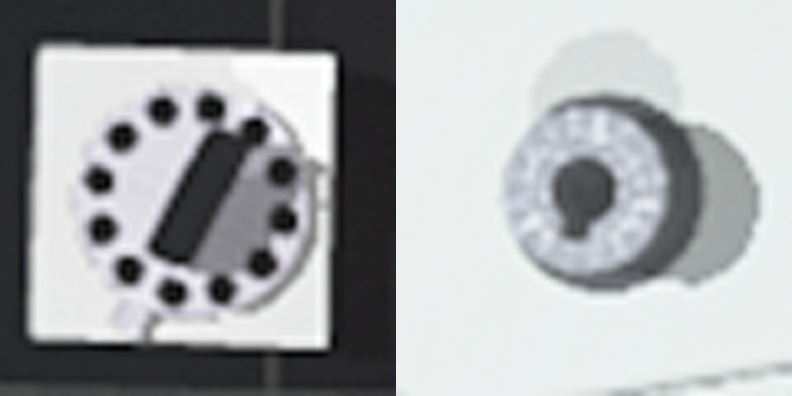

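The crop confirms it: a silver disc with black holes and a black bar in the white stand, with the lug at crop (128,315). The hub bore is at crop (582,188), and the keyway notch points down at (575,232).

```bash
python3 - <<'E'
from h import *
c=dict(np.load('pics/top1.npz'))
f=lambda x,y,ox,oy,z: ray(c,(x+.5)/6.6-.5+ox,(y+.5)/6.6-.5+oy,z)
ang=lambda a,b: np.arctan2(*(b-a)[1::-1])
holes=np.array([(210,107),(255,130),(282,172),(284,221),(262,264),(221,291),(173,292),(129,270),(102,228),(99,180),(122,136),(163,110)],np.float32)
(x,y),_,_=cv2.fitEllipse(holes)
d=f(x,y,340,187,.058); print('disc',d)
lug=f(128,315,340,187,.058); print('lug ang',ang(d,lug))
e1=f(235,139,340,187,.1);e2=f(167,254,340,187,.1);print('bar',(e1+e2)/2,ang(e1,e2),np.linalg.norm(e1-e2))
h=f(584,188,211-60,197,.092);k=f(574,233,211-60,197,.092);print('hub',h,'key',ang(h,k))
face=f(585,189,211-60,197,.092); print(face)
E
```

```text
disc [ 0.54582914 -0.1153103   0.058     ]
lug ang 2.648170164002937
bar [ 0.54524557 -0.11417135  0.1       ] 2.6217221265004818 0.043778092773978636
hub [0.52064728 0.16879856 0.092     ] key 2.958779580908362
[0.52032645 0.16845756 0.092     ]
```

Call:
{"name": "carry_out", "arguments": {"plan": [[[32.3,-16,0,0,0,0,94],[32.3,-16,0,0,0,0,94],[32.3,-16,0,0,0,0,94],[32.3,-16,0,0,0,0,94],[32.3,-16,0,0,0,0,94],[32.3,-16,0,0,0,0,94],[32.3,-16,0,0,0,0,94],[32.3,-16,0,0,0,0,94],[32.3,-16,0,0,0,0,94],[32.3,-16,0,0,0,0,94],[32.3,-16,0,0,0,0,94],[32.3,-16,0,0,0,0,94],[32.3,-16,0,0,0,0,94],[32.3,-16,0,0,0,0,94],[0,0,0,0,0,0.12,94],[0,0,0,0,0,0.12,94],[0,0,0,0,0,0.12,94],[0,0,0,0,0,0.12,94],[0,0,0,0,0,0.12,94],[0,0,0,0,0,0.12,94]]], "squeeze": 40}}

```text
time_s: 1.82
ee_pos: [0.5452, -0.1155, 0.2052]
eef_rot: [3.142, 0.001, -0.31]
force: [-0.1, 0.1, 0.4]
grip_width: 0.0942
grip_force: 0.0
```

Call:
{"name": "carry_out", "arguments": {"plan": [[[0,0,20,0,0,0.1,94],[0,0,25,0,0,0.1,94],[0,0,25,0,0,0,94],[0,0,15,0,0,0,94],[0,0,0,0,0,0,94]]]}}

```text
time_s: 2.23
ee_pos: [0.5437, -0.1151, 0.1171]
eef_rot: [3.14, 0.006, -0.504]
force: [-0.1, 1.0, -0.7]
grip_width: 0.0943
grip_force: 0.0
```

```bash
python3 - <<'E'
from h import *
a=snap('side','s2.png'); b=snap('top','t2.png'); o=telemetry.get_obs(); print(o['ee_pos'],o['eef_rot'])
f=lambda n,x,y: cv2.resize(cv2.imread('pics/'+n)[y:y+80,x:x+80],None,fx=5,fy=5,interpolation=cv2.INTER_CUBIC)
cv2.imwrite('pics/crop2.png',np.hstack([f('s2.png',275,205),f('t2.png',330,175)]))
E
```

```text
[ 0.54536411 -0.11558888  0.12070081] [ 3.14146513e+00  4.96594813e-04 -5.04128219e-01]
```

View pics/crop2.png

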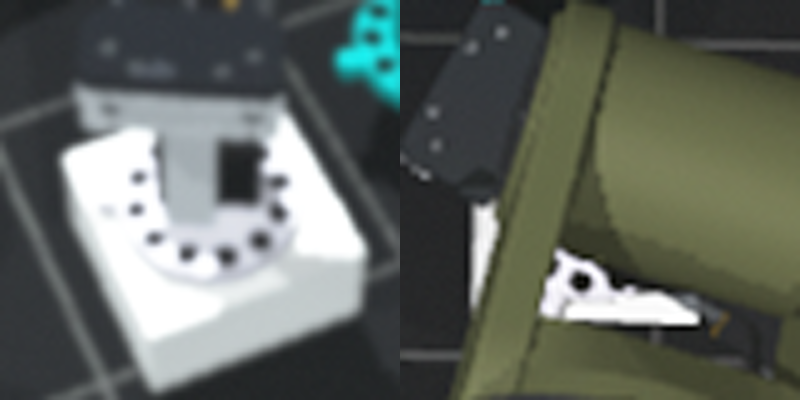

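The gripper straddles the black bar in the stand (side crop: bar at (238,172), near finger at (190,175)). I'll descend and close.

Call:
{"name": "carry_out", "arguments": {"plan": [[[0,0,18,0,0,0,94],[0,0,18,0,0,0,94],[0,0,17,0,0,0,94],[0,0,0,0,0,0,94],[0,0,0,0,0,0,30],[0,0,0,0,0,0,30],[0,0,0,0,0,0,0],[0,0,0,0,0,0,0],[0,0,0,0,0,0,0],[0,0,0,0,0,0,0],[0,0,0,0,0,0,0],[0,0,0,0,0,0,0]]], "squeeze": 50}}

```text
time_s: 3.33
ee_pos: [0.5454, -0.1155, 0.0675]
eef_rot: [-3.142, -0.0, -0.504]
force: [-0.2, 0.2, 0.1]
grip_width: 0.0438
grip_force: 0.0
```

Call:
{"name": "carry_out", "arguments": {"plan": [[[0,0,0,0,0,0,0],[0,0,0,0,0,0,0],[0,0,0,0,0,0,0],[0,0,0,0,0,0,0],[0,0,0,0,0,0,0],[0,0,0,0,0,0,0],[0,0,0,0,0,0,0],[0,0,0,0,0,0,0],[0,0,0,0,0,0,0],[0,0,0,0,0,0,0]]]}}

```text
time_s: 4.17
ee_pos: [0.5453, -0.1155, 0.0674]
eef_rot: [-3.142, 0.0, -0.504]
force: [0.3, 0.7, 0.9]
grip_width: 0.0134
grip_force: 49.9
```

Call:
{"name": "carry_out", "arguments": {"plan": [[[0,0,-20,0,0,0,0],[0,0,-33,0,0,0,0],[0,0,-33,0,0,0,0],[0,0,-32,0,0,0,0],[-15.9,-23.7,0,0,0,0,0],[-15.9,-23.7,0,0,0,0,0],[-15.9,-23.7,0,0,0,0,0],[-15.9,-23.7,0,0,0,0,0],[-15.9,-23.7,0,0,0,0,0],[-15.9,-23.7,0,0,0,0,0],[-15.9,-23.7,0,0,0,0,0],[-15.9,-23.7,0,0,0,0,0],[-15.9,-23.7,0,0,0,0,0],[-15.9,-23.7,0,0,0,0,0],[0,0,0,0,0,-0.107,0],[0,0,0,0,0,-0.107,0],[0,0,0,0,0,-0.107,0],[0,0,0,0,0,0,0],[0,0,0,0,0,0,0]]]}}

```text
time_s: 5.75
ee_pos: [0.5205, 0.1687, 0.1852]
eef_rot: [3.141, 0.0, -0.187]
force: [0.0, -0.1, -2.7]
grip_width: 0.0138
grip_force: 49.8
```

```bash
python3 - <<'E'
from h import *
o=telemetry.get_obs(); print(o['ee_pos'],o['eef_rot'],o['force'],o['grip_width'])
a=snap('side','s3.png')
print(proj(a,o['ee_pos']-[0,0,.0594]),proj(a,[.5205,.1686,.092]))
im=cv2.imread('pics/s3.png')[90:210,205:325]
cv2.imwrite('pics/crop3.png',cv2.resize(im,None,fx=5,fy=5,interpolation=cv2.INTER_CUBIC))
E
```

```text
[0.52047707 0.16865626 0.18520981] [ 3.14128383e+00  4.78342180e-04 -1.86573740e-01] [ 0.03678064 -0.07934042 -2.73678352] 0.013754469951113542
[259.66861907 145.32425467] [261.31596018 155.47841162]
```

View pics/crop3.png

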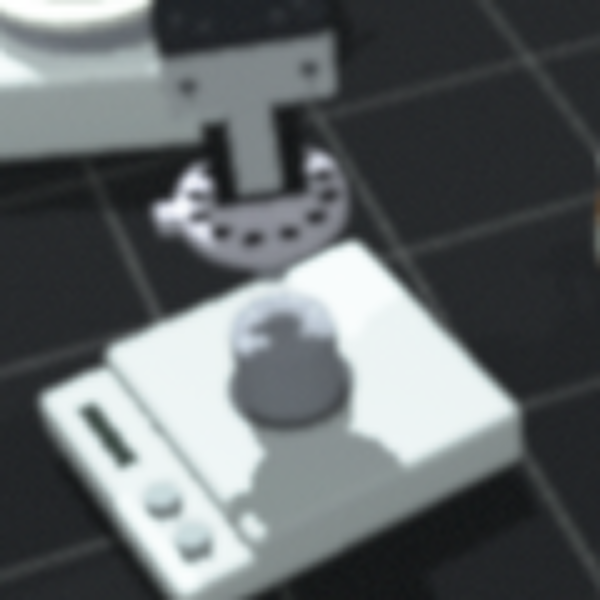

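The hub mouth is at crop (283,327), which is (261.6,155.4) in the full image and matches the prediction. The lug points along the keyway at crop (165,213). I'll descend carefully.

Call:
{"name": "carry_out", "arguments": {"plan": [[[0,0,15,0,0,0,0],[0,0,15,0,0,0,0],[0,0,2,0,0,0,0],[0,0,2,0,0,0,0],[0,0,2,0,0,0,0],[0,0,1,0,0,0,0],[0,0,1,0,0,0,0],[0,0,0,0,0,0,0],[0,0,0,0,0,0,0]]]}}

```text
time_s: 6.55
ee_pos: [0.5207, 0.1688, 0.1477]
eef_rot: [-3.141, -0.0, -0.183]
force: [0.2, -0.3, -2.1]
grip_width: 0.0139
grip_force: 49.8
```

Call:
{"name": "carry_out", "arguments": {"plan": [[[0,0,2,0,0,0,0],[0,0,2,0,0,0,0],[0,0,2,0,0,0,0],[0,0,2,0,0,0,0],[0,0,0,0,0,0,0],[0,0,0,0,0,0,0]]]}}

```text
time_s: 7.05
ee_pos: [0.5206, 0.1688, 0.1393]
eef_rot: [3.142, 0.0, -0.183]
force: [-0.1, -0.2, -2.1]
grip_width: 0.0139
grip_force: 49.8
```

Call:
{"name": "carry_out", "arguments": {"plan": [[[0,0,1,0,0,0,0],[0,0,1,0,0,0,0],[0,0,1,0,0,0,0],[0,0,1,0,0,0,0],[0,0,1,0,0,0,0],[0,0,0,0,0,0,0],[0,0,0,0,0,0,0]]]}}

```text
time_s: 7.63
ee_pos: [0.5206, 0.1687, 0.1344]
eef_rot: [3.142, 0.0, -0.183]
force: [-0.2, 0.2, -1.9]
grip_width: 0.0137
grip_force: 49.8
```

Call:
{"name": "carry_out", "arguments": {"plan": [[[0,0,2,0,0,0,0],[0,0,2,0,0,0,0],[0,0,2,0,0,0,0],[0,0,2,0,0,0,0],[0,0,1,0,0,0,0],[0,0,0,0,0,0,0],[0,0,0,0,0,0,0]]]}}

```text
time_s: 8.22
ee_pos: [0.5206, 0.1688, 0.1254]
eef_rot: [3.142, 0.0, -0.183]
force: [-0.2, -0.7, -1.9]
grip_width: 0.014
grip_force: 49.8
```

Call:
{"name": "carry_out", "arguments": {"plan": [[[0,0,2,0,0,0,0],[0,0,2,0,0,0,0],[0,0,2,0,0,0,0],[0,0,2,0,0,0,0],[0,0,2,0,0,0,0],[0,0,2,0,0,0,0],[0,0,0,0,0,0,0],[0,0,0,0,0,0,0]]], "squeeze": 60}}

```text
time_s: 8.88
ee_pos: [0.5209, 0.1688, 0.1141]
eef_rot: [-3.141, -0.001, -0.183]
force: [-2.3, -0.8, 8.9]
grip_width: 0.0137
grip_force: 59.9
```

Call:
{"name": "carry_out", "arguments": {"plan": [[[0,0,1,0,0,0,0],[0,0,1,0,0,0,0],[0,0,1,0,0,0,0],[0,0,0,0,0,0,0],[0,0,0,0,0,0,0]]]}}

```text
time_s: 9.3
ee_pos: [0.521, 0.1688, 0.1114]
eef_rot: [-3.141, -0.001, -0.183]
force: [-3.2, -0.6, 10.4]
grip_width: 0.0136
grip_force: 59.9
```

Call:
{"name": "carry_out", "arguments": {"plan": [[[0,0,0.5,0,0,0,0],[0,0,0.5,0,0,0,0],[0,0,0,0,0,0,0],[0,0,0,0,0,0,0]]]}}

```text
time_s: 9.63
ee_pos: [0.521, 0.1689, 0.1114]
eef_rot: [-3.141, -0.002, -0.183]
force: [-7.9, -2.6, 21.5]
grip_width: 0.0138
grip_force: 59.9
```

Call:
{"name": "carry_out", "arguments": {"plan": [[[-0.4,0,0.2,0,0,0,0],[0,0,0,0,0,0,0],[0,0,0,0,0,0,0],[0,0,0,0,0,0,0],[0,0,0,0,0,0,0],[0,0,0,0,0,0,0]]]}}

```text
time_s: 10.13
ee_pos: [0.5211, 0.1689, 0.1114]
eef_rot: [-3.141, -0.003, -0.183]
force: [-5.4, -3.3, 21.4]
grip_width: 0.0137
grip_force: 59.9
```

```bash
python3 - <<'E'
from h import *
o=telemetry.get_obs(); print(o['ee_pos'],o['force'],o['moment'],o['grip_width'])
a=snap('side','s4.png')
im=cv2.imread('pics/s4.png')[90:210,205:325]
cv2.imwrite('pics/crop4.png',cv2.resize(im,None,fx=5,fy=5,interpolation=cv2.INTER_CUBIC))
E
```

```text
[0.52105029 0.16885303 0.11140691] [-5.43775593 -3.32150968 21.44285527] [-0.56439064  1.4680886   0.06194948] 0.013673934943848661
```

View pics/crop4.png

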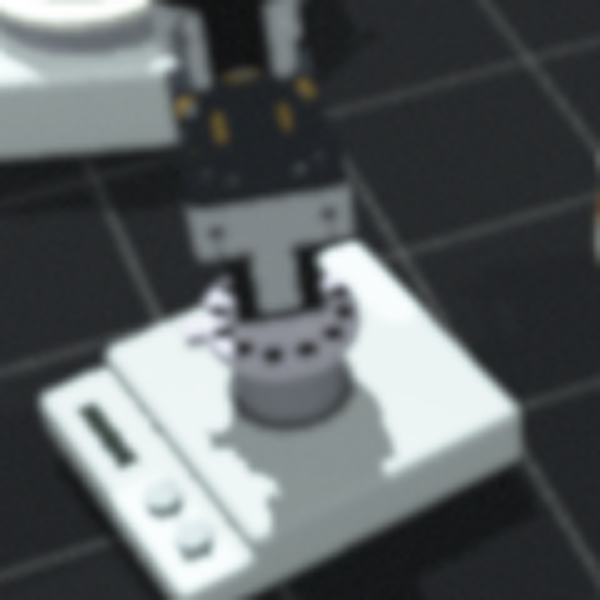

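The disc sits flush on the hub around crop (295,360), with the lug over the keyway side and the bar still gripped. A small extra push will confirm the hard stop.

Call:
{"name": "carry_out", "arguments": {"plan": [[[-0.3,0,0.5,0,0,0,0],[0,0,0,0,0,0,0],[0,0,0,0,0,0,0],[0,0,0,0,0,0,0],[0,0,0,0,0,0,0],[0,0,0,0,0,0,0]]]}}

```text
time_s: 10.68
ee_pos: [0.521, 0.1689, 0.1114]
eef_rot: [-3.141, -0.004, -0.183]
force: [-5.3, -3.4, 24.8]
grip_width: 0.0137
grip_force: 59.9
```

```bash
python3 -c "
from station import ctrl
print(ctrl.hand_in())"
```

```text
the job is handed in; nothing more can be done
None
```

The carousel is in the rotator hub with its key in the keyway and pressed to a hard stop with the disc flush; I handed it in still gripped and held down with about 25 N, at 10.7 s, and the glassware and look-alikes were not touched.

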